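# Clamp a trombone slide tube in the lever press

## Task

Clamp the brass slide tube in the press: turn the selector knob to the mark with four dots, then flip the safety catch fully over so that its bar stands up clear of the lever, and only then pull the lever's handle towards the robot as far as it goes and hold it there. The program finishes while holding: do not let go of the handle, which would spring back. Leave the other things on the bench where they are.

Things in the scene. Friction and masses are not known exactly. Their poses are not given: they have to be found in the camera images.
- press: the tube press, a grey machine bolted to the bench; base plate 240 x 290 x 20 mm (x -155 to 85, y -160 to 130 mm), a brass tube of 18 mm lying across it. Its front (-x) faces the robot, turned by up to 0.35 rad. Origin: on the bench, below the lever's pivot; x points to its back (away from the robot), y to its left, z up
- selector_grip (a point): on the axis of the selector, a black bar knob (44 mm long, 14 wide, 32 high, top 86 mm above the bench) turning about a vertical axis on a round dial of 110 mm (face 50 mm above the bench); 6 mm below the bar's top; in the press's frame at (-85, -95, 80) mm. Its x axis points along the bar to the end with the white line, the pointer
- selector (a joint): selector angle, growing clockwise seen from above. Five spring detents, each marked on the dial's far half by a radial row of white dots: one dot 0, two 0.45, three 0.90, four 1.35, five 1.80 rad. The pointer's direction is 0.9 minus this value, anticlockwise from the press's x axis. It settles in the nearest detent; about 0.2 N m turns it. Starts at one or two dots
- catch_hinge (a point): on the level axis of the safety catch's hinge, below its thumb tab; the axis runs along the press's x; in the press's frame at (-65, 60, 150) mm. On the same shaft, 69 mm farther back, a steel bar of 12 x 12 mm reaches 68 mm to the right across the front of the lever's arm and blocks it; flipped, the bar stands up
- catch_tip (a point): near the upper end of the catch's thumb tab, a steel paddle 26 mm wide (along the hinge), 8 mm thick, reaching 53 mm from the hinge axis (this point: 50 mm). Closed, the tab leans 0.7 rad from vertical to the right (press's -y) and is free on its right side; flipped, it leans 0.7 rad to the left
- catch (a joint): catch angle: 0 closed (blocking the lever), growing as the tab is pushed over from right to left (press's +y); stop at 1.4, fully flipped. Stiff by friction (about 0.05 N m, 1 to 3 N at the tab): it stays where it is left. It starts between 0 and 0.1
- lever_pivot (a point): on the lever's pivot; the pivot axis is level and runs along the press's y; in the press's frame at (0, 0, 90) mm
- handle: the lever's black round grip, a sleeve that turns freely on its own axis, 24 mm thick, 104 mm long, level along the press's y; origin at its middle, 62 mm to the right (-y) of the lever's arm (steel, 14 x 16 mm) and 150 mm from the pivot axis. Starts 65 mm behind and 135 mm above the pivot and travels over the top towards the robot
- lever (a joint): lever angle: 0 at rest, leaning 0.45 rad from vertical to the back; grows as it is pulled to the front (robot); stop at 1.0, leaning 0.55 rad to the front. With the catch closed it is blocked at about 0.2. A spring drives it back to 0: about 4 N at the handle at the beginning, about 8 N at the stop; let go, it springs back
- mouthpiece: a loose steel-coloured mouthpiece, 39 mm across and 80 mm tall, standing rim down in front of the press; origin under its centre. Bystander
- oil_bottle: a loose white oil bottle, 36 mm across, 110 mm tall, standing to the right of the press; origin under its centre. Bystander
- mallet: a loose mallet with wooden handle, about 260 mm long, lying to the left of the press. Bystander
- screwdriver: a loose screwdriver, about 200 mm long, lying on the right. Bystander
- polish_tin: a loose tin, 76 mm across, 85 mm tall, standing beyond the press. Bystander
- mute: a loose aluminium cone (a trombone mute), 114 mm across its foot, 160 mm tall, standing beyond the press. Bystander
- ferrule: a loose brass ring, 32 mm across, 22 mm tall, standing at the left of the press. Bystander

How it is judged:
By the outcome, as a careful person would: the job done as asked, in the order asked, and still so for the second after the job is handed in, while the arm keeps its last pose, push and grip.
It also fails if it takes over 58 s, if anything falls off the work surface, if the arm or the gripper's body presses on something with over 40 N, if the wrist force passes 120 N, or if a joint passes its speed limit or range.

## Robot

A 7-joint arm with a two-finger parallel gripper is mounted at the origin on the work surface. World frame = base frame: x ahead of the robot, y to its left, z up, the work surface at z = 0. Lengths are in m, angles in rad, forces in N, time in s.
With the tool pointing down it reaches from about 0.35 to 0.9 m from the base axis. Payload 7.2 kg.
Tool frame: the origin (TCP) lies at the very end of the fingers, on their centre line; the grasp point (between the pads) lies 19 mm behind it; y points along the fingers, z is the direction in which the jaws open and shut, and the axes are right-handed (so a half turn about y gives the same grasp; the last joint's range is limited). The gripper opens to 85 mm and grips with 20 to 120 N. Pads are 22 mm wide; open, the fingers measure 114 mm over their backs; the gripper's body (76 mm by 85 mm) begins 54 mm behind the grasp point. The pads swing forward as they close: fully open they stand 13 mm farther back than shut.
Start: joints at [1.055, 0.411, -0.013, 1.596, 0.006, 1.134, -0.082], TCP at [0.271, -0.563, 0.231] pointing down, gripper open.
Joint ranges: [-2.95, 2.95], [-0.29, 1.99], [-1.47, 1.44], [0.14, 2.54], [-1.03, 4.17], [0.13, 1.85], [-2.86, 2.86]. Speed limits (rad/s): [2.39, 2.39, 3.01, 3.01, 3.14, 3.14, 3.14].

## Interface

Orientations are given as a unit quaternion [x, y, z, w].
In Python, from station import * gives the robot as it stands. The module is installed in compiled form; this text tells all that it offers.
- The arm moves only by the tool move_arm, never from a script. Its argument "motion" is a list of rows, each a list of 7 numbers: the shift along the tool's x, y, z normalised to -1 to 1, where 1 is 0.12 m, then the turn, a rotation vector about the tool's x, y, z normalised to -1 to 1, where 1 is 0.5 rad, then the opening, from -1 (shut) to 1 (fully open), so that 0 is half open. In form: [[dx, dy, dz, rx, ry, rz, hand], ...]. A call has 1 to 20 rows; each row is the pose to reach, as a shift and turn from the pose commanded when the call began, along the tool's axes at that moment; what a row does not reach only later rows make up. A row lasts 1/10 s, in which the tool goes at most 50 mm and 8.59 degrees, less where a joint would pass 70% of its speed; a pose out of reach is approached as far as the arm can. A call with a number of a shift or a turn outside -1 to 1 is refused whole. A call with a gripper value outside its range is refused whole. The fingers move at their own pace and stop on an object; "grip_force" is the grip in N (left out, the last holds). Time passes only in rows, so rows that repeat a pose let the fingers close. It gives the time, the measured TCP pose, the force and the opening at its end, in the units of the state.
- state(): the state, without advancing time (a new reading comes with each control period).
- read_camera(name): name is "scene" or "top" or "wrist"; returns the picture (420x560x3 uint8, blue, green, red); there is no depth.
- camera_model(name): a dict with "intrinsics" (3x3 intrinsics, pixels), "eye" and "orientation" of the camera in the world; the wrist camera has in their place "T_tool_cam" (4x4, takes a point from camera to tool coordinates, whose origin is the TCP and whose axes are the tool frame's). Camera axes: x right, y up, looking along -z (the intrinsics and any distortion apply to the point x, -y, -z); pixel columns grow to the right and rows downward; lengths in m; the calibration is good to about 2 mm. The wrist camera is an equidistant fisheye: a pixel r from the principal point sees the ray r / f radians off the axis. A picture is of the moment at which its call begins: read the wrist's pose just before it. camera_model takes no time and is no camera call.
- finish_job(): hands the job in, once; it reports no verdict.
The state is a dict: "time_s": time; "joints": joint angles; "qd": joint speeds; "joint_torque": joint torques, N m; "tcp_pos": TCP position; "orientation": TCP orientation; "ft_force": force on the tool from outside, world axes, zero at the start; "torque": the same for the moment, N m; "gripper_width": opening from 0.0 (shut) to 1.0 (fully open).
Only numpy, scipy, OpenCV 4.12 (cv2) and the standard library are available. Lean on these libraries where they do the work, as an engineer would, in place of code of your own. Each camera call takes 0.05 s, during which the arm holds its last target. There are 200 camera calls.

## Working session

There is one attempt and no reset: what is moved stays moved. The work goes in short steps, Python scripts to look and compute and a tool call to move; the robot and the scene stay as the last step left them, time stands still between calls to the robot, and variables do not carry over. Pictures are saved under pics/ and viewed, about 8 in all and at most 12, crops included, and the job is handed in when it is done.

Besides the shell and the picture viewer there is one more tool, called after "Emit:" as name(argument=value, ...) on one line, values as JSON. move_arm: Moves the arm, as the interface text tells. Scaled input: -1 to 1 covers 0.12 m each way for a shift and 0.5 rad each way for a turn. Its arguments: {"type":"object","properties":{"motion":{"type":"array","items":{"type":"array","items":{"type":"number"}}},"grip_force":{"type":"number"}},"required":["motion"]}

```bash
mkdir -p pics; python3 - <<'E'
from station import *
import cv2
s=state(); print(s)
for n in("scene","top"):
    cv2.imwrite(f"pics/{n}0.png",read_camera(n)); print(n,camera_model(n))
print(camera_model("wrist"))
E
```

```text
{'time_s': 0.0, 'joints': array([ 1.05478977,  0.41190806, -0.01271781,  1.59709325,  0.00561498,
        1.134272  , -0.08216884]), 'qd': array([-2.02619496e-03,  1.81533386e-04,  8.67886086e-04, -1.00589880e-04,
        8.24971038e-05,  1.56937124e-03,  2.02481397e-04]), 'joint_torque': array([ 7.52885244e-04, -6.00627494e+01,  6.82646502e-01, -2.99415028e+01,
        1.38887664e-02,  1.06744620e-02, -2.19552129e-05]), 'tcp_pos': array([ 0.27035631, -0.56293108,  0.23042781]), 'orientation': array([-0.15720014,  0.69000586, -0.6888953 ,  0.15685438]), 'ft_force': array([-0.43447241, -0.44065156, -0.52563931]), 'torque': array([-0.01530175, -0.04043035, -0.02277305]), 'gripper_width': 1.000581963708205}
scene {'intrinsics': array([[453.67837241,   0.        , 281.01549006],
       [  0.        , 453.67837241, 210.35735731],
       [  0.        ,   0.        ,   1.        ]]), 'eye': array([1.51698845, 0.1305896 , 1.20550809]), 'orientation': array([0.22994388, 0.27669313, 0.70744102, 0.60835345])}
top {'intrinsics': array([[441.16074513,   0.        , 281.2439878 ],
       [  0.        , 441.16074513, 208.96862883],
       [  0.        ,   0.        ,   1.        ]]), 'eye': array([ 0.42320454, -0.03363864,  1.23368182]), 'orientation': array([ 0.04501496, -0.04310521, -0.70126536,  0.71017074])}
{'intrinsics': array([[325.1922621 ,   0.        , 280.92111177],
       [  0.        , 325.1922621 , 209.75632877],
       [  0.        ,   0.        ,   1.        ]]), 'T_tool_cam': array([[ 8.83089594e-04, -9.47346987e-01, -3.20207599e-01,
        -8.35509516e-02],
       [ 3.17666080e-05,  3.20207750e-01, -9.47347347e-01,
        -1.42601111e-01],
       [ 9.99999610e-01,  8.26420675e-04,  3.12866132e-04,
         9.63012045e-04],
       [ 0.00000000e+00,  0.00000000e+00,  0.00000000e+00,
         1.00000000e+00]])}
```

View pics/scene0.png

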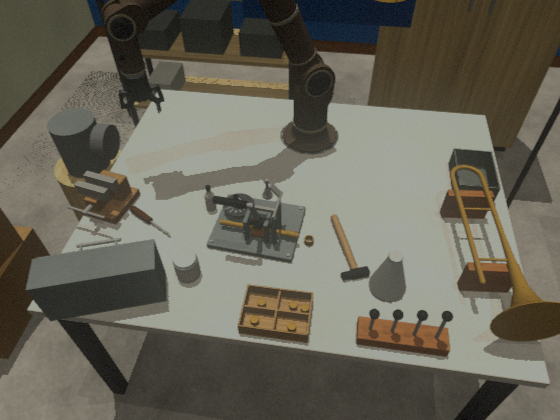

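View pics/top0.png

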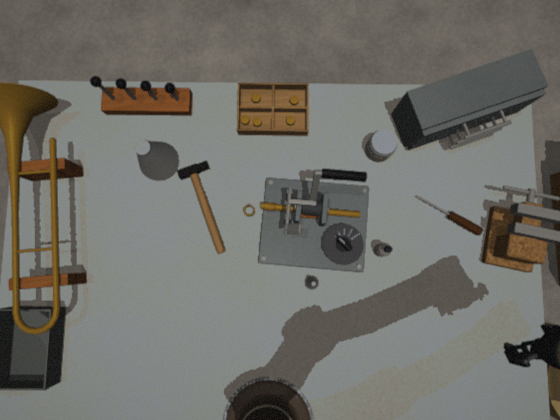

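```bash
python3 - <<'E'
import cv2
a=cv2.imread("pics/top0.png")[165:295,240:400]
cv2.imwrite("pics/topc.png",cv2.resize(a,None,fx=4.5,fy=4.5,interpolation=cv2.INTER_CUBIC))
E
```

```text
(no output)
```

View pics/topc.png

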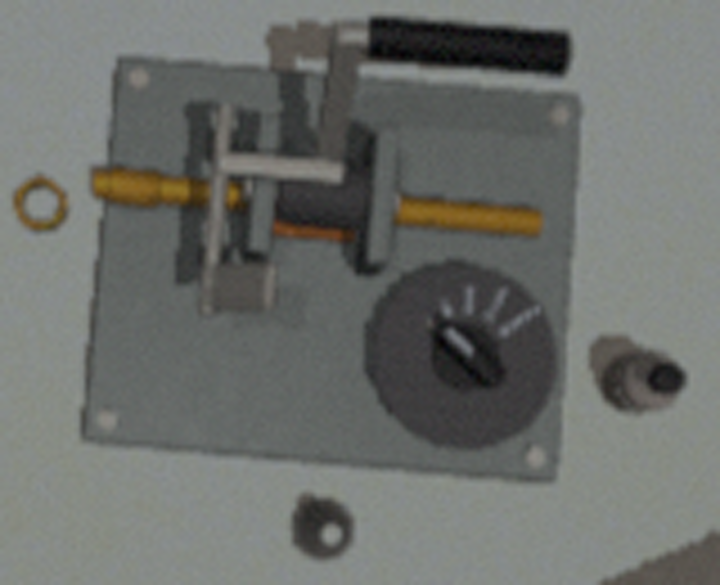

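```bash
cat > h.py <<'E'
import numpy as np
from scipy.spatial.transform import Rotation as R
from scipy.optimize import least_squares
from station import *
def proj(n,P):
    c=camera_model(n); q=R.from_quat(c["orientation"]).inv().apply(np.atleast_2d(P)-c["eye"])
    K=c["intrinsics"]; return np.c_[K[0,2]+K[0,0]*q[:,0]/-q[:,2], K[1,2]-K[1,1]*q[:,1]/-q[:,2]]
def ray(n,uv,z):
    c=camera_model(n);K=c["intrinsics"]
    d=R.from_quat(c["orientation"]).apply([(uv[0]-K[0,2])/K[0,0],-(uv[1]-K[1,2])/K[1,1],-1])
    return c["eye"]+d*(z-c["eye"][2])/d[2]
def W(p,X): # press frame (m) -> world
    c,s=np.cos(p[2]),np.sin(p[2]); X=np.atleast_2d(X).astype(float)
    return np.c_[p[0]+c*X[:,0]-s*X[:,1],p[1]+s*X[:,0]+c*X[:,1],X[:,2]]
E
python3 - <<'E'
from h import *
f=lambda q:(np.array(q,float)+.5)/4.5-.5+[240,165]
pix=f([(122,58),(579,97),(554,480),(84,440),(570,54),(468,350),(462,354)])
X=np.array([(85,130,20),(85,-160,20),(-155,-160,20),(-155,130,20),(65,-114,225),(-85,-95,86),(-85,-95,50)])/1e3
w=np.array([1,1,1,1,.5,.5,.5])[:,None]
r=least_squares(lambda p:((proj("top",W(p,X))-pix)*w).ravel(),[.4,0,0])
p=r.x; print(p); print((proj("top",W(p,X))-pix).round(1))
np.save("press.npy",p)
a,b=ray("top",f([(440,330)])[0],.086),ray("top",f([(473,355)])[0],.086)
d=a-b; print("pointer press angle",np.arctan2(d[1],d[0])-p[2])
N={"sel":(-85,-95,80),"hinge":(-65,60,150),"tip0":(-65,60-50*np.sin(.7),150+50*np.cos(.7)),"tip1":(-65,60+50*np.sin(.7),150+50*np.cos(.7)),"handle0":(-0+65,-62,225),"handle1":(-150*np.sin(.55),-62,90+150*np.cos(.55)),"catchbar":(4,0,150)}
for k,v in N.items(): print(k,W(p,np.array(v)/1e3).round(4))
s=state();print(R.from_quat(s["orientation"]).as_matrix().round(3))
for uv,z in(((330+240*0,0),0),):pass
print("mouthpiece",ray("top",f([(325,525)])[0],.07),"bottle",ray("top",f([(664,380)])[0],.11))
E
```

```text
[ 0.57154113 -0.10758573 -0.07518972]
[[-1.2 -0.9]
 [ 0.8 -0.6]
 [ 0.8  0.8]
 [-0.8  0.3]
 [-0.3  0. ]
 [ 1.3  0.8]
 [ 0.7  0.5]]
pointer press angle 1.0045844463653268
sel [[ 0.4796 -0.1959  0.08  ]]
hinge [[ 0.5112 -0.0429  0.15  ]]
tip0 [[ 0.5088 -0.075   0.1882]]
tip1 [[ 0.5137 -0.0108  0.1882]]
handle0 [[ 0.6317 -0.1743  0.225 ]]
handle1 [[ 0.4887 -0.1635  0.2179]]
catchbar [[ 0.5755 -0.1079  0.15  ]]
[[-0.901 -0.001  0.433]
 [-0.433  0.001 -0.901]
 [ 0.    -1.    -0.001]]
mouthpiece [ 0.38025542 -0.11164042  0.07      ] bottle [ 0.46490993 -0.29970533  0.11      ]
```

Emit:
move_arm(motion=[[-0.33,0,-0.22,0,0,0,0.2],[-0.65,0,-0.44,0,0,0,0.2],[-0.97,0,-0.667,0,0,0,0.2]])

```text
time_s: 0.4
tcp_pos: [0.3412, -0.4393, 0.2307]
orientation: [-0.157, 0.69, -0.689, 0.157]
ft_force: [1.4, -0.0, 0.0]
gripper_width: 0.603
```

Emit:
move_arm(motion=[[-0.33,0.05,-0.22,0,0,0,0.2],[-0.65,0.1,-0.44,0,0,0,0.2],[-0.97,0.15,-0.667,0,0,0,0.2]])

```text
time_s: 0.7
tcp_pos: [0.4116, -0.3165, 0.213]
orientation: [0.157, -0.689, 0.689, -0.157]
ft_force: [0.1, -0.5, -0.2]
gripper_width: 0.599
```

Emit:
move_arm(motion=[[-0.33,0.05,-0.22,0,-0.25,0,0.2],[-0.65,0.1,-0.44,0,-0.5,0,0.2],[-0.97,0.15,-0.667,0,-0.754,0,0.2],[-0.97,0.15,-0.667,0,-0.754,0,0.2],[-0.97,0.15,-0.667,0,-0.754,0,0.2]])

```text
time_s: 1.2
tcp_pos: [0.4815, -0.1946, 0.1948]
orientation: [-0.284, 0.648, -0.647, 0.284]
ft_force: [-0.1, -1.1, 0.3]
gripper_width: 0.594
```

```bash
cat >> h.py <<'E'
def wproj(P,s):
    c=camera_model("wrist");T=np.eye(4);T[:3,:3]=R.from_quat(s["orientation"]).as_matrix();T[:3,3]=s["tcp_pos"]
    M=np.linalg.inv(T@c["T_tool_cam"]);P=np.atleast_2d(P);q=P@M[:3,:3].T+M[:3,3]
    v=np.c_[q[:,0],-q[:,1]];r=np.linalg.norm(v,axis=1);th=np.arctan2(r,-q[:,2]);K=c["intrinsics"]
    return v/r[:,None]*th[:,None]*K[0,0]+[K[0,2],K[1,2]]
def wray(uv,z,s):
    c=camera_model("wrist");T=np.eye(4);T[:3,:3]=R.from_quat(s["orientation"]).as_matrix();T[:3,3]=s["tcp_pos"]
    M=T@c["T_tool_cam"];K=c["intrinsics"];v=np.array(uv)-[K[0,2],K[1,2]];r=np.hypot(*v);th=r/K[0,0]
    d=M[:3,:3]@[v[0]/r*np.sin(th),-v[1]/r*np.sin(th),-np.cos(th)]
    return M[:3,3]+d*(z-M[2,3])/d[2]
def plan(pos,jaw=None):
    "normalised move to world pos, jaw (tool z) at world angle, tool down"
    s=state();m=R.from_quat(s["orientation"])
    sh=m.inv().apply(np.array(pos)-s["tcp_pos"])/.12
    if jaw is None: t=np.zeros(3)
    else:
        z=np.array([np.cos(jaw),np.sin(jaw),0]);y=np.array([0,0,-1.]);g=R.from_matrix(np.c_[np.cross(y,z),y,z])
        t=(m.inv()*g).as_rotvec()/.5
    print("t",round(s["time_s"],2),"tcp",s["tcp_pos"].round(4),"F",s["ft_force"].round(1),"w",round(s["gripper_width"],3))
    print("shift",sh.round(3),"turn",t.round(3))
E
python3 - <<'E'
from h import *; import cv2
p=np.load("press.npy"); s=state(); im=read_camera("wrist")
cv2.imwrite("pics/w1.png",im)
cv2.imwrite("pics/w1b.png",cv2.resize(im,(800,600),interpolation=cv2.INTER_CUBIC))
plan([.4796,-.1959,.15],-.746)
X=np.array([(-85,-95,86),(-85,-95,50),(-155,-160,20),(-155,130,20),(85,-160,20)])/1e3
print((wproj(W(p,X),s)*800/560).round(0))
E
```

```text
t 1.25 tcp [ 0.4809 -0.1962  0.195 ] F [ 0.1  0.2 -0.5] w 0.6
shift [ 0.006  0.375 -0.009] turn [ 0.001 -0.002  0.002]
[[399. 300.]
 [399. 282.]
 [381. 387.]
 [138. 102.]
 [633. 202.]]
```

View pics/w1b.png

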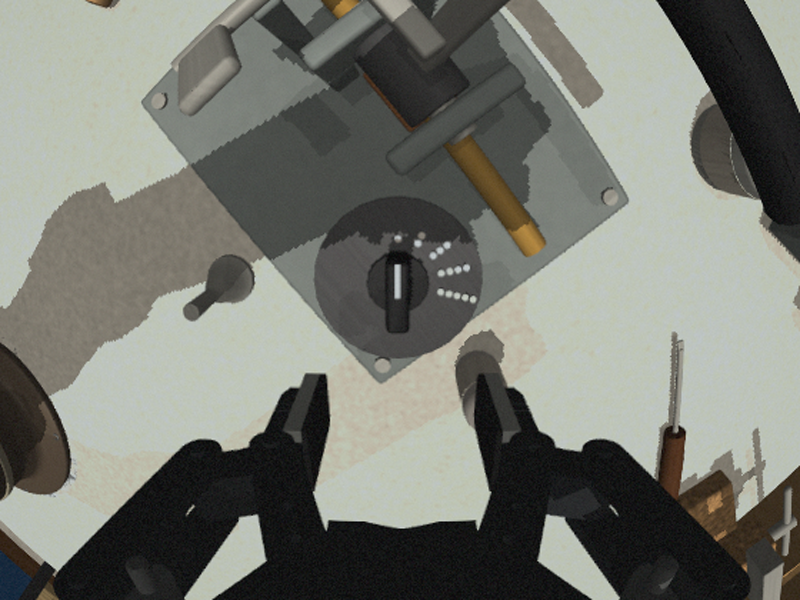

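```bash
python3 - <<'E'
from h import *
p0=np.load("press.npy"); s=state()
X=np.array([(-155,-160,20),(-155,130,20),(85,-160,20),(-85,-95,50)])/1e3
pix=np.array([(381,383),(142,102),(628,203),(398,277)])*.7
p=least_squares(lambda p:(wproj(W(p,X),s)-pix).ravel(),p0).x
print(p,(wproj(W(p,X),s)-pix).round(1)); p=p*.7+p0*.3; p0=np.save("press.npy",p); print(p)
k=W(p,[-.085,-.095,.08])[0];print(k,.9+p[2]-np.pi/2)
plan([k[0],k[1],.068],.9+p[2]-np.pi/2)
E
```

```text
[ 0.57230442 -0.10842664 -0.08213149] [[-0.9  1.8]
 [-3.  -2. ]
 [ 3.4 -1.5]
 [ 0.2  2. ]]
[ 0.57207543 -0.10817436 -0.08004896]
[ 0.47975109 -0.19607326  0.08      ] -0.7508452856661157
t 1.25 tcp [ 0.4809 -0.1962  0.195 ] F [ 0.1  0.2 -0.5] w 0.6
shift [ 0.005  1.058 -0.007] turn [0.001 0.008 0.002]
```

Emit:
move_arm(motion=[[0,0.3,0,0,0,0,0.1],[0,0.6,-0.005,0,0,0,0],[0,0.8,-0.007,0,0,0,0],[0,0.95,-0.007,0,0,0,-0.1],[0,0.95,-0.007,0,0,0,-0.2]])

```text
time_s: 1.75
tcp_pos: [0.4783, -0.1965, 0.0791]
orientation: [-0.284, 0.649, -0.647, 0.281]
ft_force: [0.1, -0.3, 0.0]
gripper_width: 0.397
```

Emit:
move_arm(grip_force=40, motion=[[0,0.08,0,0,0,0,-0.2],[0,0.165,0,0,0,0,-0.2],[0,0.165,0,0,0,0,-1],[0,0.165,0,0,0,0,-1],[0,0.165,0,0,0,0,-1],[0,0.165,0,0,0,0,-1],[0,0.165,0,0,0,0,-1]])

```text
time_s: 2.45
tcp_pos: [0.4789, -0.194, 0.0613]
orientation: [-0.285, 0.649, -0.647, 0.283]
ft_force: [-5.3, 3.6, -0.3]
gripper_width: 0.153
```

```bash
python3 - <<'E'
from h import *; import cv2
plan([.48,-.196,.061]); im=read_camera("wrist")
cv2.imwrite("pics/w2.png",im)
E
```

```text
t 2.45 tcp [ 0.4789 -0.194   0.0613] F [-5.3  3.6 -0.3] w 0.153
shift [0.006 0.002 0.018] turn [0. 0. 0.]
```

View pics/w2.png

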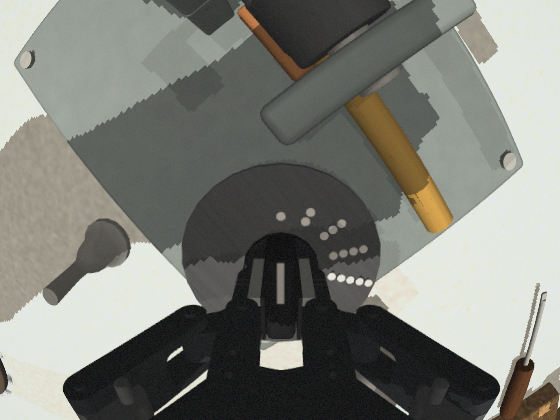

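Emit:
move_arm(motion=[[0,0,-0.02,0,0.2,0,-1],[0,0,-0.02,0,0.4,0,-1],[0,0,-0.02,0,0.6,0,-1],[0,0,-0.02,0,0.8,0,-1],[0,0,-0.02,0,0.9,0,-1]])

```text
time_s: 3.0
tcp_pos: [0.479, -0.1943, 0.0613]
orientation: [0.13, -0.695, 0.695, -0.13]
ft_force: [1.7, -3.9, -9.3]
gripper_width: 0.151
```

Emit:
move_arm(motion=[[0,0,0,0,0.2,0,-1],[0,0,0,0,0.4,0,-1],[0,0,0,0,0.6,0,-1],[0,0,0,0,0.8,0,-1],[0,0,0,0,0.9,0,-1]])

```text
time_s: 3.5
tcp_pos: [0.479, -0.1947, 0.0614]
orientation: [-0.028, -0.706, 0.707, 0.028]
ft_force: [2.6, -4.7, -9.9]
gripper_width: 0.157
```

Emit:
move_arm(motion=[[0,0,0,0,0.2,0,-1],[0,0,0,0,0.4,0,-1],[0,0,0,0,0.6,0,-1],[0,0,0,0,0.8,0,-1],[0,0,0,0,0.91,0,-1],[0,0,0,0,0.91,0,-1],[0,0,0,0,0.91,0,-1]])

```text
time_s: 4.2
tcp_pos: [0.4788, -0.1951, 0.0614]
orientation: [-0.186, -0.682, 0.683, 0.185]
ft_force: [1.2, -6.0, -9.8]
gripper_width: 0.151
```

```bash
python3 - <<'E'
from h import *
p=np.load("press.npy"); s=state()
z=R.from_quat(s["orientation"]).as_matrix()[:,2]
a=np.arctan2(z[1],z[0]); print("pointer angle (want -.45)",(a+np.pi/2-p[2]), s["torque"], s["joints"].round(2))
plan([.4789,-.194,.16])
E
```

```text
pointer angle (want -.45) -0.4511049761547652 [-1.28742879 -0.30275991  0.03257362] [ 0.22  0.45  0.1   2.02 -0.06  0.67 -1.75]
t 4.2 tcp [ 0.4788 -0.1951  0.0614] F [ 1.2 -6.  -9.8] w 0.151
shift [ 0.003 -0.822 -0.007] turn [0. 0. 0.]
```

Emit:
move_arm(motion=[[0,0,0,0,0,0,0],[0,0,0,0,0,0,0],[0,0,0,0,0,0,0],[0,-0.15,0,0,0,0,0],[0,-0.5,0,0,0,0,0],[0,-0.9,0,0,0,0,0],[0,-1,0,0,0,0,0],[0,-1,0,0,0,0,0]])

```text
time_s: 5.0
tcp_pos: [0.4806, -0.1938, 0.1841]
orientation: [0.187, 0.683, -0.682, -0.183]
ft_force: [0.6, 0.1, -0.2]
gripper_width: 0.499
```

```bash
python3 - <<'E'
from h import *; import cv2
p=np.load("press.npy")
im=read_camera("wrist"); cv2.imwrite("pics/w3.png",im)
t=W(p,[-.065,.028-.035,.26])[0]; plan(t,p[2])
E
```

```text
t 5.05 tcp [ 0.4795 -0.1934  0.1822] F [-0.5  0.3 -0.7] w 0.5
shift [ 0.154 -0.648 -0.715] turn [-3.000e-03 -4.041e+00 -4.000e-03]
```

View pics/w3.png

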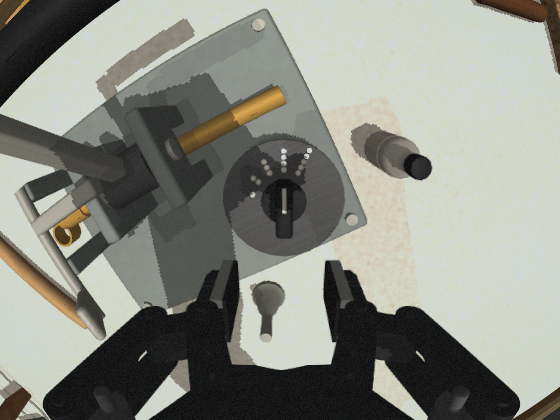

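Emit:
move_arm(motion=[[0,-0.3,0,0,0,0,-1],[0,-0.65,0,0,-0.25,0,-1],[0.05,-0.65,-0.2,0,-0.5,0,-1],[0.1,-0.65,-0.4,0,-0.75,0,-1],[0.154,-0.65,-0.715,0,-1,0,-1]])

```text
time_s: 5.55
tcp_pos: [0.5054, -0.1108, 0.2578]
orientation: [-0.009, -0.707, 0.707, 0.011]
ft_force: [-0.6, -1.1, 0.4]
gripper_width: 0.004
```

Emit:
move_arm(motion=[[0,0,0,0,-0.25,0,-1],[0,0,0,0,-0.5,0,-1],[0,0,0,0,-0.75,0,-1],[0,0,0,0,-1,0,-1]])

```text
time_s: 5.95
tcp_pos: [0.5056, -0.1097, 0.2572]
orientation: [-0.168, 0.688, -0.687, 0.165]
ft_force: [0.2, 0.8, 0.2]
gripper_width: 0.003
```

Emit:
move_arm(motion=[[0,0,0,0,-0.25,0,-1],[0,0,0,0,-0.5,0,-1],[0,0,0,0,-0.75,0,-1],[0,0,0,0,-1,0,-1]])

```text
time_s: 6.35
tcp_pos: [0.5056, -0.1098, 0.2572]
orientation: [-0.332, 0.626, -0.624, 0.33]
ft_force: [-0.3, -0.3, -0.5]
gripper_width: 0.006
```

Emit:
move_arm(motion=[[0,0,0,0,-0.25,0,-1],[0,0,0,0,-0.5,0,-1],[0,0,0,0,-0.75,0,-1],[0,0,0,0,-1,0,-1],[0,0,0,0,-1,0,-1]])

```text
time_s: 6.85
tcp_pos: [0.5057, -0.1099, 0.2575]
orientation: [-0.475, 0.525, -0.523, 0.474]
ft_force: [0.9, -0.5, -0.7]
gripper_width: -0.004
```

```bash
python3 - <<'E'
from h import *; import cv2
p=np.load("press.npy"); s=state()
im=read_camera("wrist"); cv2.imwrite("pics/w4.png",im)
cv2.imwrite("pics/w4b.png",cv2.resize(im,(800,600),interpolation=cv2.INTER_CUBIC))
X=np.array([(-65,60-53*np.sin(.7),150+53*np.cos(.7)),(-78,60-53*np.sin(.7),150+53*np.cos(.7)),(-52,60-53*np.sin(.7),150+53*np.cos(.7)),(65,-10,225),(65,-114,225)])/1e3
print((wproj(W(p,X),s)*800/560).round(0))
plan(W(p,[-.065,.028-.035,.22])[0],p[2]); print(s["joints"].round(2))
E
```

```text
[[400. 256.]
 [372. 256.]
 [428. 255.]
 [677. 347.]
 [631. 510.]]
t 6.9 tcp [ 0.5058 -0.11    0.2578] F [-0.4  0.5  0.1] w 0.003
shift [-0.001  0.315  0.009] turn [ 0.006 -0.047 -0.001]
[ 0.28  0.22 -0.19  1.81  0.04  1.12 -0.02]
```

View pics/w4b.png

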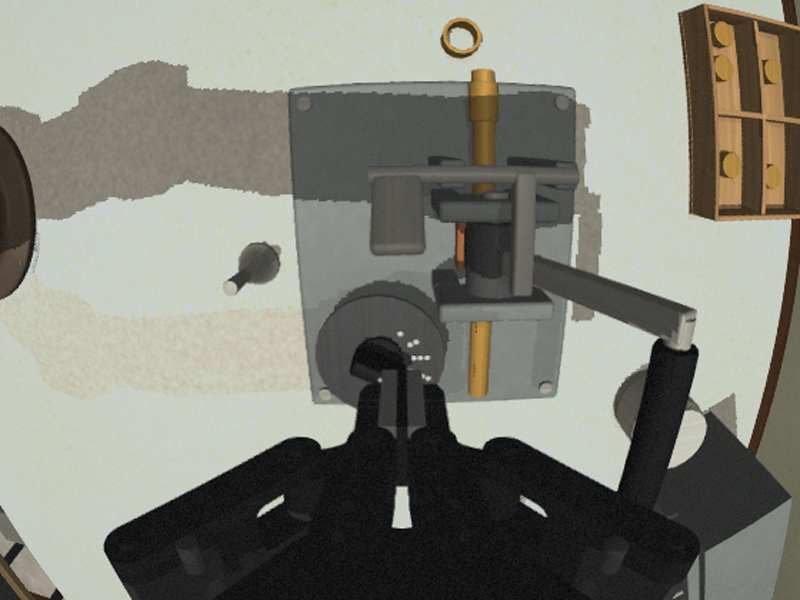

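Emit:
move_arm(motion=[[0,0.2,0,0,-0.045,0,-1],[0,0.45,0,0,-0.045,0,-1],[0,0.66,0,0,-0.045,0,-1],[0,0.66,0,0,-0.045,0,-1]])

```text
time_s: 7.3
tcp_pos: [0.5038, -0.1097, 0.1765]
orientation: [-0.481, 0.522, -0.518, 0.478]
ft_force: [-0.6, 0.5, 1.2]
gripper_width: -0.001
```

Emit:
move_arm(motion=[[-0.08,0,0,0,0,0,-1],[-0.14,0,0,0,0,0,-1],[-0.2,0,0,0,0,0,-1],[-0.25,0,0,0,0,0,-1],[-0.3,0,0,0,0,0,-1],[-0.35,0,0,0,0,0,-1],[-0.4,0,0,0,0,0,-1],[-0.44,0,0,0,0,0,-1],[-0.48,0,0,0,0,0,-1],[-0.52,0,0,0,0,0,-1],[-0.55,0,0,0,0,0,-1],[-0.58,0,0,0,0,0,-1]])

```text
time_s: 8.5
tcp_pos: [0.5117, -0.0406, 0.1801]
orientation: [-0.48, 0.519, -0.519, 0.48]
ft_force: [-0.1, -1.4, -0.2]
gripper_width: -0.002
```

Emit:
move_arm(motion=[[-0.03,0,0,0,0,0,-1],[-0.05,0,0,0,0,0,-1],[-0.07,0,0,0,0,0,-1],[-0.07,0,0,0,0,0,-1]])

```text
time_s: 8.9
tcp_pos: [0.5127, -0.0319, 0.1803]
orientation: [-0.48, 0.519, -0.519, 0.48]
ft_force: [0.4, 0.6, -0.1]
gripper_width: 0.002
```

Emit:
move_arm(motion=[[-0.02,0,0,0,0,0,-1],[-0.04,0,0,0,0,0,-1],[-0.05,0,0,0,0,0,-1],[-0.05,0,0,0,0,0,-1]])

```text
time_s: 9.3
tcp_pos: [0.5128, -0.0297, 0.1803]
orientation: [0.48, -0.519, 0.521, -0.478]
ft_force: [-0.6, -9.0, 1.1]
gripper_width: 0.003
```

```bash
python3 - <<'E'
from h import *; import cv2
p=np.load("press.npy"); s=state(); print(s["ft_force"],W([0,0,-p[2]],s["tcp_pos"]-[p[0],p[1],0]))
im=read_camera("wrist"); cv2.imwrite("pics/w5.png",cv2.resize(im,(800,600),interpolation=cv2.INTER_CUBIC))
E
```

```text
[-0.60667994 -8.98434243  1.11783222] [[-0.06534867  0.07352035  0.18031307]]
```

View pics/w5.png

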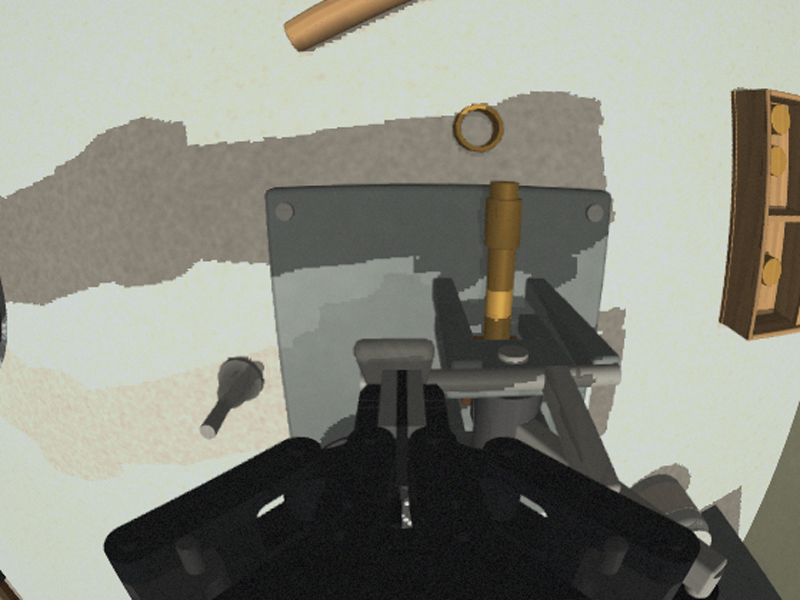

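Emit:
move_arm(motion=[[0.1,-0.05,0,0,0,0,-1],[0.25,-0.3,0,0,0,0,-1],[0.5,-0.7,0,0,0,0,0],[0.75,-1,0,0,0,0,0.5],[1,-1,0,0,0,0,0.5],[1,-1,0,0,0,0,0.5]])

```text
time_s: 9.95
tcp_pos: [0.5035, -0.1512, 0.3023]
orientation: [0.478, -0.519, 0.522, -0.479]
ft_force: [-0.0, -0.4, -0.5]
gripper_width: 0.677
```

```bash
python3 - <<'E'
from h import *
p=np.load("press.npy"); plan(W(p,[.065,-.066,.30])[0],p[2])
E
```

```text
t 9.95 tcp [ 0.5035 -0.1512  0.3023] F [-0.  -0.4 -0.5] w 0.677
shift [0.141 0.023 1.083] turn [-0.007 -0.01   0.004]
```

Emit:
move_arm(motion=[[0.05,0,0.3,0,0,0,0.5],[0.1,0,0.6,0,0,0,0.5],[0.14,0.02,0.9,0,0,0,0.5],[0.14,0.02,1,0,0,0,0.5],[0.14,0.02,1,0,0,0,0.5]])

```text
time_s: 10.45
tcp_pos: [0.6231, -0.1713, 0.2964]
orientation: [-0.48, 0.52, -0.518, 0.48]
ft_force: [-0.2, 0.2, -0.5]
gripper_width: 0.752
```

```bash
python3 - <<'E'
from h import *; import cv2
p=np.load("press.npy"); s=state(); im=read_camera("wrist"); cv2.imwrite("pics/w6.png",cv2.resize(im,(800,600),interpolation=cv2.INTER_CUBIC))
print((wproj(W(p,np.array([(65,-10,225),(65,-114,225),(4,60,218),(-65,94,190)])/1e3),s)*800/560).round(0))
plan(W(p,[.065,-.066,.206])[0],p[2])
E
```

```text
[[418. 220.]
 [416. 414.]
 [289.  76.]
 [185.  39.]]
t 10.5 tcp [ 0.622  -0.1714  0.2968] F [-0.3  0.  -0.3] w 0.754
shift [0.059 0.757 0.086] turn [ 0.003  0.005 -0.002]
```

View pics/w6.png

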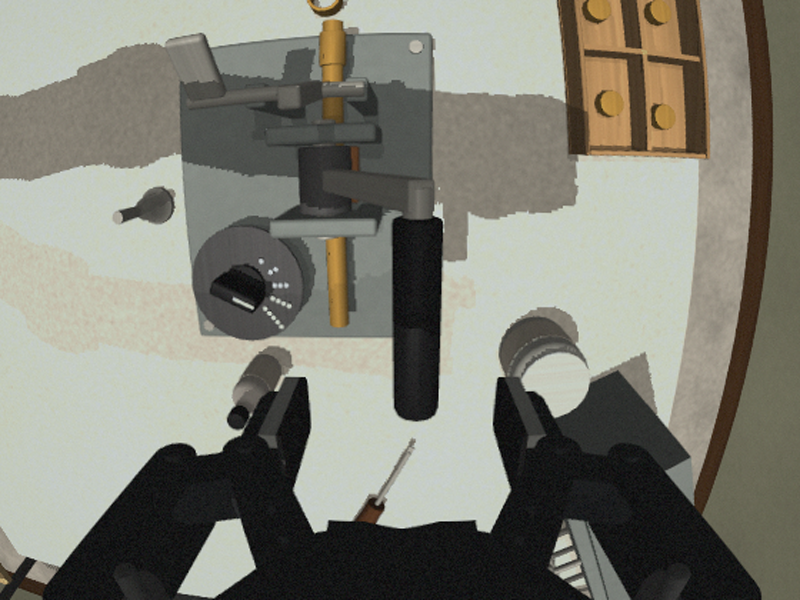

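```bash
python3 - <<'E'
from h import *; import cv2
im=cv2.imread("pics/w6.png")[205:350,180:320]
a=cv2.resize(im,(560,580),interpolation=cv2.INTER_CUBIC)
cv2.imwrite("pics/w6c.png",a)
p=np.load("press.npy"); s=state()
for n,t in enumerate((.9,.45,0,-.45,-.9)):
    P=[(-.085+r*np.cos(t),-.095+r*np.sin(t),.05) for r in(.03,.05)]
    print(n+1,((wproj(W(p,P),s)*800/560-[180,205])*4).round(0).tolist())
P=[(-.085+r*np.cos(-.45),-.095+r*np.sin(-.45),.086) for r in(-.022,0,.022)]
print(((wproj(W(p,P),s)*800/560-[180,205])*4).round(0).tolist())
E
```

```text
1 [[335.0, 221.0], [383.0, 151.0]]
2 [[374.0, 266.0], [449.0, 227.0]]
3 [[391.0, 322.0], [477.0, 322.0]]
4 [[383.0, 377.0], [462.0, 414.0]]
5 [[352.0, 420.0], [410.0, 484.0]]
[[123.0, 329.0], [214.0, 372.0], [306.0, 416.0]]
```

View pics/w6c.png

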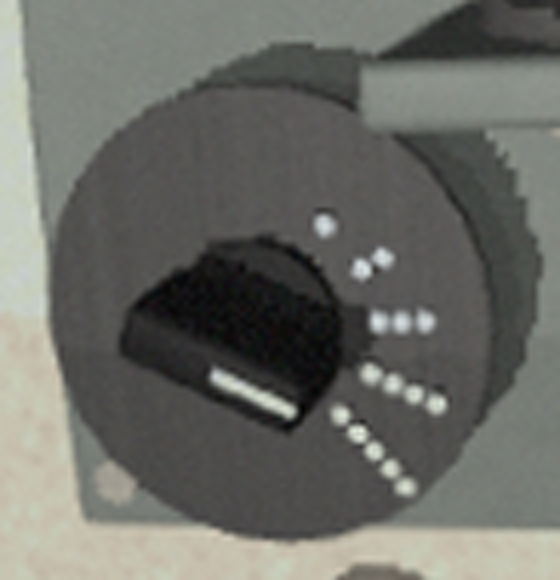

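Selector's pointer is parallel to the four-dot row, and the tab and bar sit where the flipped model predicts. Now the handle.

Emit:
move_arm(motion=[[0.06,0.2,0.09,0,0,0,0.5],[0.06,0.45,0.09,0,0,0,0.4],[0.06,0.65,0.09,0,0,0,0.3],[0.06,0.76,0.09,0,0,0,0.2],[0.06,0.76,0.09,0,0,0,0]])

```text
time_s: 11.0
tcp_pos: [0.6306, -0.1798, 0.2052]
orientation: [-0.481, 0.52, -0.518, 0.479]
ft_force: [-1.3, -0.3, 0.7]
gripper_width: 0.503
```

Emit:
move_arm(grip_force=60, motion=[[0,0,0,0,0,0,-1],[0,0,0,0,0,0,-1],[0,0,0,0,0,0,-1],[0,0,0,0,0,0,-1],[0,0,0,0,0,0,-1]])

```text
time_s: 11.5
tcp_pos: [0.6299, -0.1801, 0.208]
orientation: [-0.481, 0.52, -0.518, 0.479]
ft_force: [-9.9, 1.0, 2.9]
gripper_width: 0.26
```

```bash
python3 - <<'E'
from h import *
p=np.load("press.npy"); s=state(); print("press tcp",W([0,0,-p[2]],s["tcp_pos"]-[p[0],p[1],0]).round(4), s["joints"].round(2))
g0=np.array([.150*np.sin(.45),0,.150*np.cos(.45)])
m=R.from_quat(s["orientation"])
for l in np.arange(.1,1.11,.1):
    a=.45-l; d=np.array([.15*np.sin(a),0,.15*np.cos(a)])-g0
    dw=R.from_euler("z",p[2]).apply(d); print(round(l,1),(m.inv().apply(dw)/.12).round(3))
print(s["ft_force"],s["gripper_width"])
E
```

```text
press tcp [[ 0.0634 -0.067   0.208 ]] [ 0.3   0.49 -0.14  1.53  0.07  1.13  0.07]
0.1 [-0.    -0.048 -0.115]
0.2 [-0.    -0.085 -0.235]
0.3 [-0.    -0.109 -0.357]
0.4 [-0.001 -0.121 -0.482]
0.5 [-0.001 -0.121 -0.607]
0.6 [-0.001 -0.108 -0.731]
0.7 [-0.001 -0.082 -0.853]
0.8 [-0.001 -0.045 -0.973]
0.9 [-1.000e-03  4.000e-03 -1.087e+00]
1.0 [-0.002  0.065 -1.197]
1.1 [-0.002  0.135 -1.3  ]
[-9.9160858   0.98331724  2.89400845] 0.2600959499186688
```

Emit:
move_arm(motion=[[0,-0.025,-0.058,0,0,0,-1],[0,-0.048,-0.115,0,0,0,-1],[0,-0.068,-0.175,0,0,0,-1],[0,-0.085,-0.235,0,0,0,-1],[0,-0.098,-0.296,0,0,0,-1],[0,-0.109,-0.357,0,0,0,-1],[0,-0.121,-0.482,0,0,0,-1],[0,-0.121,-0.607,0,0,0,-1],[0,-0.108,-0.731,0,0,0,-1],[0,-0.082,-0.853,0,0,0,-1],[0,-0.045,-0.973,0,0,0,-1],[0,-0.045,-0.973,0,0,0,-1]])

```text
time_s: 12.7
tcp_pos: [0.516, -0.1715, 0.2146]
orientation: [0.479, -0.518, 0.521, -0.481]
ft_force: [4.5, -0.6, 7.8]
gripper_width: 0.26
```

```bash
python3 - <<'E'
from h import *
p=np.load("press.npy"); s=state(); print("press tcp",W([0,0,-p[2]],s["tcp_pos"]-[p[0],p[1],0]).round(4),s["ft_force"],s["gripper_width"])
E
```

```text
press tcp [[-0.0508 -0.0676  0.2146]] [ 4.50526442 -0.63502896  7.81055362] 0.2599122204600086
```

Emit:
move_arm(motion=[[0,0.023,-0.057,0,0,0,-1],[0,0.049,-0.114,0,0,0,-1],[0,0.08,-0.17,0,0,0,-1],[0,0.11,-0.224,0,0,0,-1],[0,0.11,-0.224,0,0,0,-1]])

```text
time_s: 13.2
tcp_pos: [0.4896, -0.1696, 0.2022]
orientation: [0.479, -0.518, 0.521, -0.481]
ft_force: [-2.1, -0.0, 18.0]
gripper_width: 0.266
```

Emit:
move_arm(motion=[[0,0.015,-0.025,0,0,0,-1],[0,0.03,-0.05,0,0,0,-1],[0,0.03,-0.05,0,0,0,-1]])

```text
time_s: 13.5
tcp_pos: [0.4866, -0.1694, 0.2004]
orientation: [0.478, -0.516, 0.523, -0.482]
ft_force: [2.2, -0.1, 21.7]
gripper_width: 0.263
```

```bash
python3 - <<'E'
from h import *
p=np.load("press.npy"); s=state(); print("press tcp",W([0,0,-p[2]],s["tcp_pos"]-[p[0],p[1],0]).round(4),s["ft_force"],s["gripper_width"])
E
```

```text
press tcp [[-0.0803 -0.0678  0.2004]] [ 2.17029613 -0.141494   21.65965166] 0.2628697620343038
```

Emit:
move_arm(motion=[[0,0,-0.03,0,0,0,-1],[0,0,-0.06,0,0,0,-1],[0,0,-0.06,0,0,0,-1],[0,0,-0.06,0,0,0,-1],[0,0,-0.06,0,0,0,-1]])

```text
time_s: 14.0
tcp_pos: [0.4864, -0.1692, 0.2007]
orientation: [0.475, -0.512, 0.526, -0.485]
ft_force: [28.5, -4.6, 1.9]
gripper_width: 0.261
```

```bash
python3 - <<'E'
from h import *; import cv2
p=np.load("press.npy"); s=state(); print("press tcp",W([0,0,-p[2]],s["tcp_pos"]-[p[0],p[1],0]).round(4),s["ft_force"],s["gripper_width"])
a=read_camera("top")[165:295,240:400]
b=read_camera("scene")[170:270,190:320]
cv2.imwrite("pics/end.png",np.vstack([cv2.resize(a,(400,300),interpolation=2),cv2.resize(b,(400,300),interpolation=2)]))
E
```

```text
press tcp [[-0.0805 -0.0677  0.2007]] [28.46974786 -4.59664779  1.89652151] 0.2607647445312473
```

View pics/end.png

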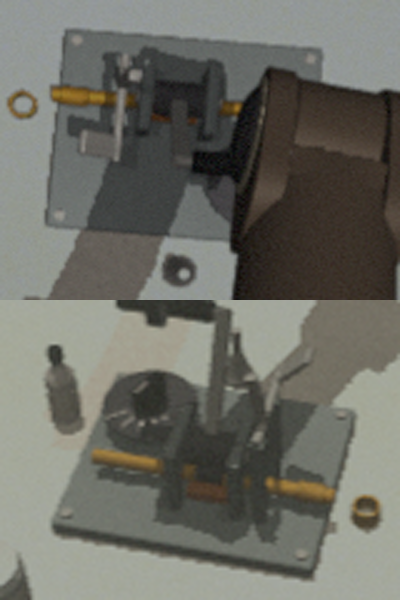

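Another 7 mm of commanded pull raised the force to about 28 N but moved the handle only 0.2 mm, so the lever is at its stop. The bar stands up and the bottle, mouthpiece and ring are in place.

```bash
python3 -c "
from station import *
print(finish_job())"
```

```text
the job is handed in; nothing more can be done
None
```

The job is handed in after about 14 s of robot time, with the gripper still holding the lever's handle at its front stop.

1. **Selector:** I turned it from one dot to four dots. A later wrist picture shows the pointer parallel to the four-dot row. The gripper's angle before release was -0.451 rad, against -0.45 wanted.
2. **Safety catch:** I pushed the tab over to its stop, where the force rose to 9 N. The next picture shows the tab where the fully flipped position predicts it, with the bar standing up clear of the lever.
3. **Lever:** I gripped the handle at 60 N and pulled it along its arc. At the end, 7 mm more of commanded pull raised the force to 28 N but moved the handle only 0.2 mm. Its position also matches the stop to about 2 mm.

In the last pictures the mouthpiece, oil bottle and ferrule stand where they were. I did not check the mallet, screwdriver, polish tin or mute at the end; the arm's path stayed clear of them. No checks failed, but the press's pose from the images was uncertain by 2 to 3 mm, which showed up as about 6 N of sideways force while gripping the knob.

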